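# Seat the pan carrier on the kitchen scale

### The arm

A 7-joint arm with a two-finger parallel gripper is mounted at the origin on the work surface. World frame = base frame: x ahead of the robot, y to its left, z up, the work surface at z = 0. Lengths are in mm, angles in rad, forces in N, time in s.
With the tool pointing down it reaches from about 400 to 875 mm from the base axis. Payload 4.4 kg.
Tool frame: the origin (TCP) lies midway between the tips of the shut fingers; the grasp point (between the pads) lies 19 mm behind it; z points along the fingers, y is the line along which they close (so a half turn about z gives the same grasp; the last joint's range is limited). The gripper opens to 85 mm and grips with 20 to 120 N. Pads are 22 mm wide; open, the fingers measure 114 mm over their backs; the gripper's body (76 mm by 85 mm) begins 54 mm behind the grasp point. The pads swing forward as they close: fully open they stand 13 mm farther back than shut.
Start: joints at [1.202, 0.628, 0.038, 1.517, -0.027, 0.996, -0.02], TCP at [193.854, -620.434, 231.313] pointing down, gripper open.
Joint ranges: [-3.06, 3.06], [-0.37, 2.12], [-1.25, 1.32], [0.18, 2.47], [-1.1, 4.24], [0.23, 1.98], [-2.94, 2.94]. Speed limits (rad/s): [2.57, 2.57, 3.14, 3.14, 3.14, 3.14, 3.14].

### API

Orientations are given as [roll, pitch, yaw] about the fixed x, y, z axes, in that order (R = Rz(yaw) Ry(pitch) Rx(roll)).
In Python, from cell import read_state, get_image, finish_job gives the robot as it stands.
- The arm moves only by the tool send_rows, never from a script. Its argument "series" is a list of rows, each an object of numbers: "ax", "ay", "az": the turn, a rotation vector about the tool's x, y, z in rad; "dx", "dy", "dz": the shift along the tool's x, y, z in cm; "hand": the closure, from 0 (fully open) to 1 (shut). In form: [{"ax": .., "ay": .., "az": .., "dx": .., "dy": .., "dz": .., "hand": ..}, ...]. A call has 1 to 10 rows; each row is the pose to reach, as a shift and turn from the pose commanded when the call began, along the tool's axes at that moment; what a row does not reach only later rows make up. A row lasts 1/10 s, in which the tool goes at most 50 mm and 8.59 degrees, less where a joint would pass 70% of its speed; a pose out of reach is approached as far as the arm can. A call with a gripper value outside its range is refused whole. The fingers move at their own pace and stop on an object; the grip force is fixed at half the most. Time passes only in rows, so rows that repeat a pose let the fingers close. It gives the time, the measured TCP pose, the force, the opening and the grip force at its end, in the units of the state.
- read_state(): the state, without advancing time (a new reading comes with each control period).
- get_image(name): name is "scene" or "side" or "wrist"; returns a dict with "pixels" (400x640x3 uint8, red, green, blue), "mtx" (3x3 intrinsics, pixels), "R" (3x3) and "t" (3): a world point X has camera coordinates R X + t. Camera axes: x right, y down, z forward; pixel columns grow to the right and rows downward; lengths in mm; the calibration is good to about 2 mm. A picture is of the moment at which its call begins. There is no depth.
- finish_job(): hands the job in; it is judged then, once.
The state is a dict: "clock": time; "qpos": joint angles; "qd": joint speeds; "tau": joint torques, N m; "eef_pos": TCP position; "tool_rot": TCP orientation; "force": force on the tool from outside, world axes, zero at the start; "torque": the same for the moment, N m; "width": finger opening in mm; "gripper_force": force on a finger pad.
Only numpy, scipy, OpenCV 4.12 (cv2) and the standard library are available. Lean on these libraries where they do the work, as an engineer would, in place of code of your own. Each camera call takes 0.05 s, during which the arm holds its last target. There are 200 camera calls.

### The job

Lift the three-footed pan carrier off the draining board and set it back on the kitchen scale so that it sits fully home and level: one ball foot down in the cone cup, one in the V groove, one on the flat pad. The cone cup is on an adjustable shoe and is rarely where the drawing says, so feel for it by sliding the feet lightly along; keep hold of the carrier until its feet stand on the seats, never drop it or press the scale hard, let go of it at the end, and leave the mug, jar and bowl alone.

Things in the scene. Friction and masses are not known exactly. Their poses are not given: they have to be found in the camera images.
- tab (a point): Centre of the black upright tab of the loose aluminium pan carrier (0.35 to 0.55 kg): 50 mm along x, 18 mm thick along y (pinch across y from above), 48 mm high, on a 60 x 46 mm hub whose top is 24 mm below this point. Carrier axes, z up. Ball feet, 14 mm wide, undersides 44 mm below this point, at (x, y) mm: (60, -40) cone foot, (-60, -40) groove foot, (0, 80) flat foot.
- foot (a point): Centre of the carrier's cone foot: a steel ball of 14 mm diameter, 37 mm below the tab centre, carrier axes. Over each of the three feet, on a 16 mm wide arm, stands a post 16 mm wide that ends 32 mm above the tab centre.
- seat (a point): Middle of the scale's sprung seat deck (264 x 200 mm). When the carrier is home the tab centre is 44 mm above this point, level, axes parallel, at y = 0 and x between -24 and +24 mm, as the cone cup lies. Flat pad: 70 x 36 mm, centred on (0, 75) mm, top at z = 0. 45-degree V groove along x: 70 mm long, 20 mm wide, centred on (-60, -40), rim at z = 7 mm.
- cell (a joint): Load travel of the seat deck in m: 0 unloaded, grows as the deck is pressed down on its spring: 2 N preload, then 1.8 N per mm, end stop at 8 mm. The carrier's own weight presses it 0.8 to 2 mm. More than 6.5 mm (about 14 N in all), or more than 20 N any way, overloads the load cell.
- scale: Fixed white scale housing, 270 x 210 x 40 mm, origin under its middle, axes as seat (67 mm above it). On its deck a steel shoe, level top 3.1 mm above seat, holds the cone cup: 45 degrees, mouth 12 mm, at y = -40 and x = 36 to 84 mm, clamped, NOT measured. The shoe top reaches 48 mm either side of the cup in x, 14 mm in y. A foot sliding on it drops 3.1 mm into the cup.
- board: Fixed wooden draining board 210 x 220 mm, 14 mm thick, origin at the centre of its underside; the carrier starts standing on it.
- mug: White mug, bystander, radius 38 mm, height 85 mm; origin at centre of underside.
- jar: Glass jar with metal cap, bystander, radius 30 mm, height 90 mm; origin at centre of underside.
- bowl: Small blue bowl, bystander, radius 42 mm, height 40 mm; origin at centre of underside.
There are look-alikes about, which are no part of the job. What is shaped like the part that bears tab but red is not meant.

How it is judged (in metres and radians):
On the way, in this order (a step that is already met when the one before it is completed fails the run):
1. the carrier is lifted clear of the draining board (height (world z) of tab above 0.085 m and contact force between carrier and board below 0.05 N and contact force between carrier and scale below 0.05 N), for 0.2 s.
2. its feet stand on the scale while the fingers still hold it (contact force between carrier and scale above 0.5 N and contact force between the fingers and carrier above 0.5 N), for 0.2 s.
At the end, for the whole second after the job is handed in: The released carrier stands still and level (0.014 rad) on the scale, all three feet home: tab centre 42 to 45.3 mm above the seat point, cone foot's centre under 8.5 mm above it and within 5 mm of the shoe's line, square to the scale within 0.05 rad (z of tab in the frame of seat between 0.042 and 0.0453 m and angle between tab's own z axis and vertical below 0.014 rad and x of foot in the frame of seat between 0.03 and 0.09 m and y of foot in the frame of seat between -0.045 and -0.035 m and z of foot in the frame of seat below 0.0085 m and angle between the x axis of tab and the x axis of seat, either way round below 0.05 rad and linear speed of carrier below 0.01 m/s); the robot touches nothing.
It fails at once if the scale is overloaded: deck pressed more than 6.5 mm (value of joint cell above 0.0065 m).
It fails at once if the carrier is driven against the scale with more than 20 N (contact force between carrier and scale above 20 N).
It fails at once if a bystander is moved more than 20 mm (distance of any of mug, jar, bowl from where it was at the start of the episode above 0.02 m).
It also fails if it takes over 61 s, if anything falls off the work surface, if the arm or the gripper's body presses on something with over 40 N, if the wrist force passes 120 N, or if a joint passes its speed limit or range.

## Working session

There is one attempt and no reset: what is moved stays moved. The work goes in short steps, Python scripts to look and compute and a tool call to move; the robot and the scene stay as the last step left them, time stands still between calls to the robot, and variables do not carry over. Pictures are saved under pics/ and viewed, at most 10 in all, crops included, and the job is handed in when it is done.

Besides the shell and the picture viewer there is one more tool, called after "Emit:" in YAML: its name, and indented under it one key for each argument. send_rows: Moves the arm, as the interface text tells. Its arguments: {"type":"object","properties":{"series":{"type":"array","items":{"type":"object","properties":{"ax":{"type":"number"},"ay":{"type":"number"},"az":{"type":"number"},"dx":{"type":"number"},"dy":{"type":"number"},"dz":{"type":"number"},"hand":{"type":"number"}}}}},"required":["series"]}

```bash
mkdir -p pics; ls
python3 - <<'E'
from cell import *
import cv2,numpy as np
s=read_state();print(s)
for n in ["scene","side","wrist"]:
    g=get_image(n);cv2.imwrite(f"pics/{n}0.png",g["pixels"][:,:,::-1]);print(n,g["mtx"].tolist(),np.round(g["R"],3).tolist(),np.round(g["t"],1), np.round(-g["R"].T@g["t"]))
E
```

```text
pics
{'clock': 0.0, 'qpos': array([ 1.20222322,  0.62934174,  0.03845682,  1.51838755, -0.02702625,
        0.99627765, -0.01997919]), 'qd': array([ 1.66164556e-04, -2.27836830e-04,  4.40018378e-04,  8.84298329e-04,
        5.12434570e-04, -7.06319640e-04,  6.39028414e-06]), 'tau': array([-6.83889739e-04, -5.63396502e+01,  1.22605160e+00, -1.93449014e+01,
        1.10638101e-02,  1.05546601e-02,  3.29620747e-06]), 'eef_pos': array([ 193.64830244, -619.82548506,  230.38594139]), 'tool_rot': array([-3.13969668e+00,  1.18169436e-05,  3.02767177e-01]), 'force': array([-0.26417442, -0.10214665,  1.09660346]), 'torque': array([ 0.00857413, -0.00687163, -0.02168104]), 'gripper_force': 0.0, 'width': 85.53787721164821}
scene [[379.0951919678643, 0.0, 321.7406265935727], [0.0, 379.0951919678643, 192.79854214586607], [0.0, 0.0, 1.0]] [[0.06, 0.998, 0.01], [0.561, -0.026, -0.828], [-0.826, 0.055, -0.561]] [ -77.3 -224.7 1558.9] [1418.  -14.  689.]
side [[469.07787553311755, 0.0, 319.0943247254146], [0.0, 469.07787553311755, 191.7927258870283], [0.0, 0.0, 1.0]] [[-0.999, -0.04, -0.016], [-0.017, 0.704, -0.71], [0.039, -0.709, -0.704]] [ 561.1   13.4 1188.1] [514. 855. 855.]
wrist [[325.1103370855913, 0.0, 319.26324973500886], [0.0, 325.1103370855913, 200.7054661698983], [0.0, 0.0, 1.0]] [[0.298, -0.955, -0.003], [-0.913, -0.286, 0.29], [-0.278, -0.084, -0.957]] [-649.2  -38.   381.3] [ 265. -599.  374.]
```

View pics/scene0.png

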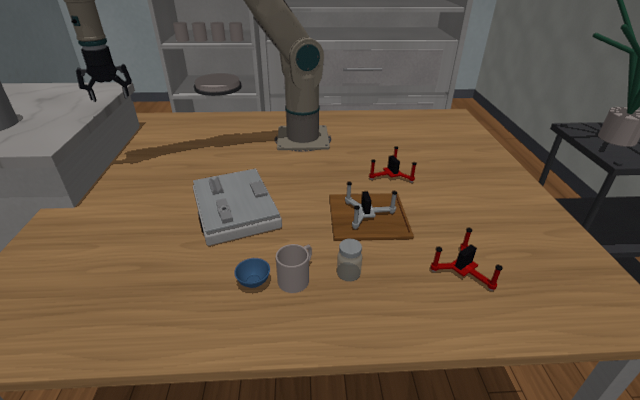

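View pics/side0.png

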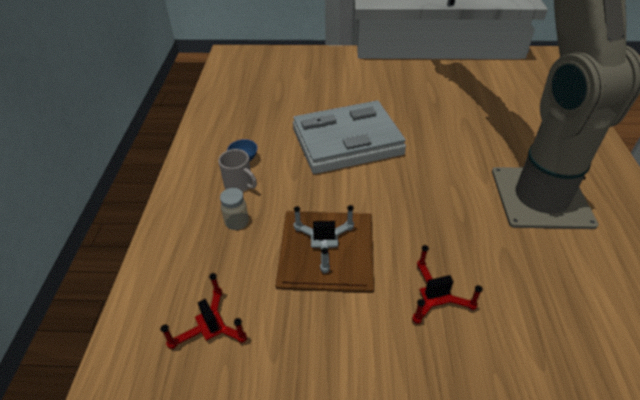

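Candidates for the carrier: silver one on the board at scene (366,203) / side (324,232); red look-alikes at scene (393,165) and (466,258), side (437,290) and (208,315). The silver one is meant. The scale's groove is at scene (216,185), its shoe with the cup hole at (222,210), its flat pad at (258,188).

Run:
```python
import cv2,numpy as np
a=cv2.imread("pics/scene0.png");b=cv2.imread("pics/side0.png")
f=lambda im,x,y:cv2.resize(im[y:y+75,x:x+100],(400,300),interpolation=cv2.INTER_CUBIC)
def g(im,x,y):return cv2.resize(im[y:y+90,x:x+120],(400,300),interpolation=cv2.INTER_CUBIC)
cv2.imwrite("pics/m1.png",np.vstack([np.hstack([f(a,320,170),g(b,265,195)]),np.hstack([f(a,185,167),g(b,285,90)])]))
```

```text
(no output)
```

View pics/m1.png

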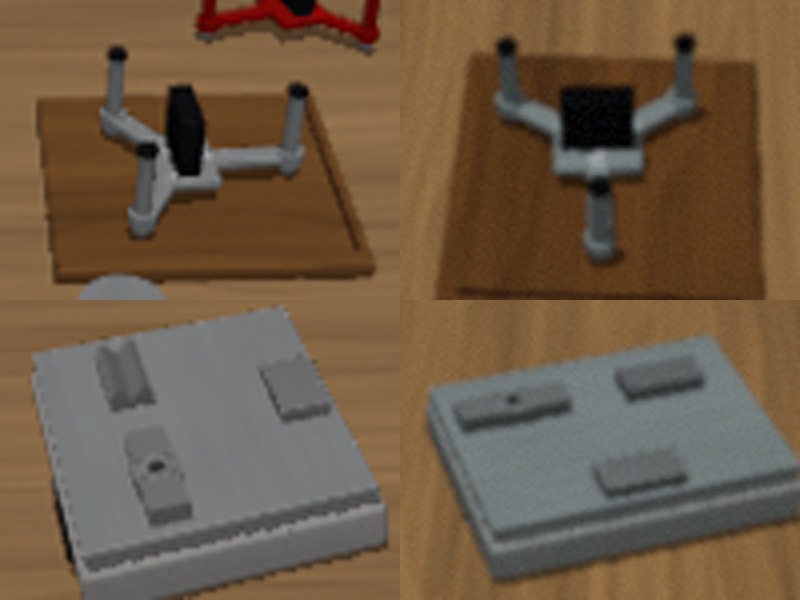

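The crop confirms the silver carrier, with post tops at scene (349.3,183.3), (356.8,207.5), (394.5,192.5) and side (350.2,208.2), (297.1,208.8), (324.4,251.1). The cup hole is at scene (224,208.5) and side (318.9,120).

```bash
cat > h.py <<'E'
from cell import *
import cv2,numpy as np
from scipy.spatial.transform import Rotation as Ro
def tri(g1,p1,g2,p2):
    P=[g["mtx"]@np.c_[g["R"],g["t"]] for g in(g1,g2)]
    X=cv2.triangulatePoints(P[0],P[1],np.array(p1,float).reshape(2,1),np.array(p2,float).reshape(2,1))
    return (X[:3]/X[3]).ravel()
def plane(g,p,z):
    p=np.atleast_2d(p).astype(float);d=(np.linalg.inv(g["mtx"])@np.c_[p,np.ones(len(p))].T).T@g["R"]
    c=-g["R"].T@g["t"];return c+d*((z-c[2])/d[:,2:3])
def proj(g,X):
    q=g["mtx"]@(g["R"]@np.atleast_2d(X).T+np.reshape(g["t"],(3,1)));return (q[:2]/q[2]).T
def base(s=None):
    s=s or read_state();return np.array(s["eef_pos"]),Ro.from_euler("xyz",s["tool_rot"])
def shift(target):   # cm in tool axes to a world TCP target
    p,R=base();return R.inv().apply(np.array(target)-p)/10
E
python3 - <<'E'
from h import *
a=get_image("scene");b=get_image("side")
S=[(356.8,207.5),(349.3,183.3),(394.5,192.5)];T=[(297.1,208.8),(350.2,208.2),(324.4,251.1)]
Q=np.array([tri(a,s,b,t) for s,t in zip(S,T)]);print(np.round(Q,1))
print("plane90",np.round(plane(a,S,88),1),np.round(plane(b,T,88),1))
print("tab",Q.mean(0), "yaw",np.arctan2(*(Q[0]-Q[1])[1::-1]))
print("cup",tri(a,(224,208.5),b,(318.9,120)))
print("flat pad corners scene",np.round(plane(a,[(250.5,183.5),(260.5,181.8),(267.5,193),(256.3,196.3)],67),1))
print("side pad",np.round(plane(b,[(343.8,137.4),(369.6,135.3),(371.1,140.4),(346,144)],67),1))
s=read_state();print(s["eef_pos"],s["tool_rot"],s["clock"])
E
```

```text
[[604.3 135.3  85.4]
 [484.7 129.9  85.4]
 [538.8 253.   85.5]]
plane90 [[607.2 134.4  88. ]
 [486.9 128.7  88. ]
 [540.8 251.3  88. ]] [[604.1 138.1  88. ]
 [485.2 133.3  88. ]
 [539.2 255.9  88. ]]
tab [542.60786398 172.73855832  85.42089144] yaw 0.04508281844335232
cup [ 569.71793828 -224.69741781   68.37264785]
flat pad corners scene [[ 442.1 -165.5   67. ]
 [ 433.8 -136.1   67. ]
 [ 495.8 -111.3   67. ]
 [ 511.3 -142.4   67. ]]
side pad [[ 499.7 -148.1   67. ]
 [ 430.  -158.6   67. ]
 [ 426.8 -136.6   67. ]
 [ 493.8 -120.    67. ]]
[ 193.76853823 -620.18064803  230.89264114] [-3.14074548e+00 -9.06803275e-06  3.02774018e-01] 0.25
```

Emit:
send_rows:
  series:
    - {"dx": 3.7,"dy": -3.2,"dz": 0.4,"hand": 0}
    - {"dx": 7.4,"dy": -6.5,"dz": 0.8,"hand": 0}
    - {"dx": 11.1,"dy": -9.7,"dz": 1.2,"hand": 0}
    - {"dx": 14.8,"dy": -13.0,"dz": 1.6,"hand": 0}
    - {"dx": 18.5,"dy": -16.2,"dz": 2.0,"hand": 0}
    - {"dx": 22.2,"dy": -19.5,"dz": 2.4,"hand": 0}
    - {"dx": 25.9,"dy": -22.7,"dz": 2.8,"hand": 0}
    - {"dx": 29.6,"dy": -26.0,"dz": 3.2,"hand": 0}
    - {"dx": 33.3,"dy": -29.2,"dz": 3.6,"hand": 0}
    - {"dx": 37.0,"dy": -32.5,"dz": 4.1,"hand": 0}

```text
invalid input at $.series[0]: expected keys ax, ay, az, dx, dy, dz, hand
```

Emit:
send_rows:
  series:
    - {"hand": 0}
    - {"hand": 0}

```text
invalid input at $.series[0]: expected keys ax, ay, az, dx, dy, dz, hand
```

Run:
```python
from h import *
g=get_image("wrist");cv2.imwrite("pics/w1.png",g["pixels"][:,:,::-1])
np.savez("w1.npz",**g);s=read_state();print(s["eef_pos"],s["tool_rot"],s["clock"],s["qd"])
print(proj(g,[[569.7,-224.7,70]]),np.round(-g["R"].T@g["t"],1))
```

```text
[ 193.80314379 -620.24161697  230.97010573] [-3.14095127e+00 -4.82364846e-05  3.02783386e-01] 0.3 [-0.00096024  0.00014883  0.00131819 -0.00377774 -0.00067445 -0.00063476
  0.00178714]
[[-174.16107429 -679.36280677]] [ 264.6 -598.8  374.5]
```

View pics/w1.png

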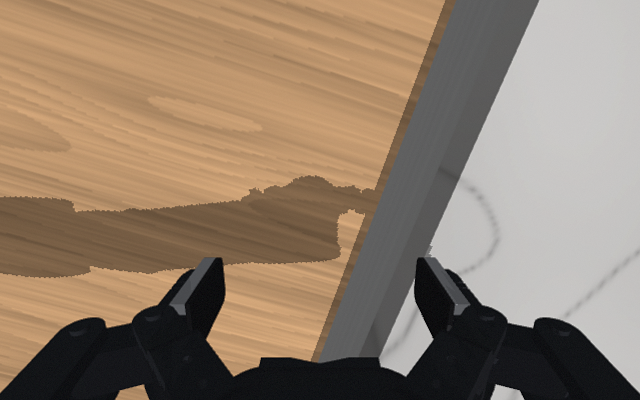

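The move was refused because rows need every key, so this picture shows only the table edge, with the fingers below row 250. I'll resend with full rows.

Emit:
send_rows:
  series:
    - {"ax": 0,"ay": 0,"az": 0,"dx": 3.7,"dy": -3.2,"dz": 0.4,"hand": 0}
    - {"ax": 0,"ay": 0,"az": 0,"dx": 7.4,"dy": -6.5,"dz": 0.8,"hand": 0}
    - {"ax": 0,"ay": 0,"az": 0,"dx": 11.1,"dy": -9.7,"dz": 1.2,"hand": 0}
    - {"ax": 0,"ay": 0,"az": 0,"dx": 14.8,"dy": -13.0,"dz": 1.6,"hand": 0}
    - {"ax": 0,"ay": 0,"az": 0,"dx": 18.5,"dy": -16.2,"dz": 2.0,"hand": 0}
    - {"ax": 0,"ay": 0,"az": 0,"dx": 22.2,"dy": -19.5,"dz": 2.4,"hand": 0}
    - {"ax": 0,"ay": 0,"az": 0,"dx": 25.9,"dy": -22.7,"dz": 2.8,"hand": 0}
    - {"ax": 0,"ay": 0,"az": 0,"dx": 29.6,"dy": -26.0,"dz": 3.2,"hand": 0}
    - {"ax": 0,"ay": 0,"az": 0,"dx": 33.3,"dy": -29.2,"dz": 3.6,"hand": 0}
    - {"ax": 0,"ay": 0,"az": 0,"dx": 37.0,"dy": -32.5,"dz": 4.1,"hand": 0}

```text
clock: 1.3
eef_pos: [451.2, -198.3, 190.5]
tool_rot: [3.141, -0.001, 0.302]
force: [0.4, -0.5, -0.1]
width: 85.7
gripper_force: 0.0
```

Emit:
send_rows:
  series:
    - {"ax": 0,"ay": 0,"az": 0,"dx": 0,"dy": 0,"dz": 0,"hand": 0}
    - {"ax": 0,"ay": 0,"az": 0,"dx": 0,"dy": 0,"dz": 0,"hand": 0}
    - {"ax": 0,"ay": 0,"az": 0,"dx": 0,"dy": 0,"dz": 0,"hand": 0}

```text
clock: 1.6
eef_pos: [449.5, -201.2, 190.4]
tool_rot: [3.141, 0.001, 0.301]
force: [-0.3, -0.5, 0.2]
width: 85.4
gripper_force: 0.0
```

Run:
```python
from h import *
g=get_image("wrist");cv2.imwrite("pics/w2.png",g["pixels"][:,:,::-1])
np.savez("w1.npz",**g);s=read_state();print(s["eef_pos"],s["tool_rot"],s["clock"],s["qd"])
print(proj(g,[[569.7,-224.7,70]]),np.round(-g["R"].T@g["t"],1))
```

```text
[ 449.31459043 -201.59140318  190.46625112] [3.14079800e+00 4.48392542e-04 2.99900518e-01] 1.65 [ 0.01124482 -0.00075612 -0.00099753 -0.00036571 -0.00107842  0.00109637
 -0.00228058]
[[396.55787629  54.51886507]] [ 520.3 -179.7  334. ]
```

View pics/w2.png

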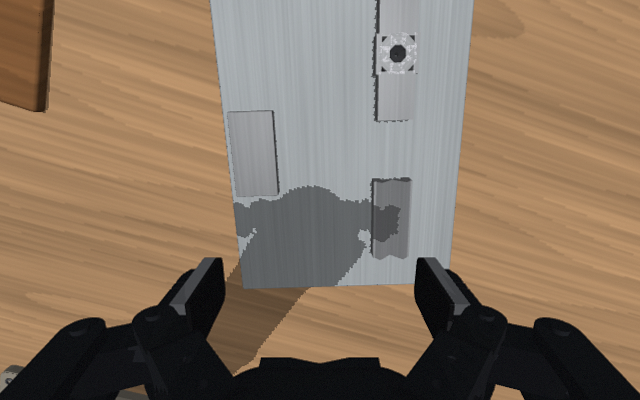

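The wrist view shows the cup at pixel (398,53). The flat pad corners are (227,111), (273,110), (278,195) and (232,196). The groove corners are (372,179), (411,178), (409,258) and (372,258).

Run:
```python
from h import *
g=dict(np.load("w1.npz"))
cup=plane(g,(398,53),70.1)[0]
pad=plane(g,[(227,111),(273,110),(278,195),(232,196)],67)
gr=plane(g,[(372,179),(411,178),(410,257),(372,258)],74)
print("cup",cup.round(1));print(pad.round(1));print(gr.round(1))
e=lambda a,b:np.arctan2(*(a-b)[1::-1])
pc,gc=pad.mean(0),gr.mean(0)
print("sizes",np.linalg.norm(pad[0]-pad[3]),np.linalg.norm(pad[0]-pad[1]),np.linalg.norm(gr[0]-gr[3]),np.linalg.norm(gr[0]-gr[1]))
print("yaws pad",e(pad[0],pad[3]),e(pad[1],pad[2]),"gr",e(gr[0],gr[3]),e(gr[1],gr[2]),"cup-groove",e(cup,gc))
# pad-groove vector in seat: (60,115)
v=pc-gc;print("pad-groove",np.linalg.norm(v[:2]),np.hypot(60,115),"yaw",np.arctan2(v[1],v[0])-np.arctan2(115,60))
for yaw in (e(cup,gc),np.arctan2(v[1],v[0])-np.arctan2(115,60)):
    c,s=np.cos(yaw),np.sin(yaw);R=np.array([[c,-s],[s,c]])
    o1=pc[:2]-R@[0,75];o2=gc[:2]-R@[-60,-40];o=(o1+o2)/2
    print(yaw,"seat",o1,o2,"cup in seat",R.T@(cup[:2]-o))
```

```text
cup [ 571.  -225.3   70.1]
[[ 492.1 -111.9   67. ]
 [ 503.6 -146.5   67. ]
 [ 437.2 -168.5   67. ]
 [ 424.7 -131.2   67. ]]
[[ 475.4 -238.8   74. ]
 [ 485.6 -268.9   74. ]
 [ 419.  -294.8   74. ]
 [ 408.1 -263.1   74. ]]
sizes 70.06217996621879 36.471148138960764 71.53109175848194 31.88179226855534
yaws pad 0.27911200403589803 0.3202952341873582 gr 0.3477295600192963 0.3701521308214134 cup-groove 0.32000459816659343
pad-groove 128.10958478327078 129.71121771072848 yaw 0.34476974335370114
0.32000459816659343 seat [ 487.99203746 -210.67930127] [ 491.38625673 -209.56774893] cup in seat [ 72.37249875 -40.00629973]
0.34476974335370114 seat [ 489.74771652 -210.07325087] [ 489.96505426 -208.48643257] cup in seat [ 70.9171009  -42.52367662]
```

Emit:
send_rows:
  series:
    - {"ax": 0,"ay": 0,"az": 0.03,"dx": 1.6,"dy": -3.8,"dz": -0.2,"hand": 0}
    - {"ax": 0,"ay": 0,"az": 0.06,"dx": 3.3,"dy": -7.6,"dz": -0.4,"hand": 0}
    - {"ax": 0,"ay": 0,"az": 0.09,"dx": 5.0,"dy": -11.4,"dz": -0.6,"hand": 0}
    - {"ax": 0,"ay": 0,"az": 0.12,"dx": 6.6,"dy": -15.2,"dz": -0.8,"hand": 0}
    - {"ax": 0,"ay": 0,"az": 0.15,"dx": 8.3,"dy": -19.0,"dz": -1,"hand": 0}
    - {"ax": 0,"ay": 0,"az": 0.18,"dx": 9.9,"dy": -22.8,"dz": -1,"hand": 0}
    - {"ax": 0,"ay": 0,"az": 0.22,"dx": 11.6,"dy": -26.6,"dz": -1,"hand": 0}
    - {"ax": 0,"ay": 0,"az": 0.255,"dx": 13.2,"dy": -30.4,"dz": -1,"hand": 0}
    - {"ax": 0,"ay": 0,"az": 0.255,"dx": 14.9,"dy": -34.3,"dz": -1,"hand": 0}
    - {"ax": 0,"ay": 0,"az": 0.255,"dx": 14.9,"dy": -34.3,"dz": -1,"hand": 0}

```text
clock: 2.65
eef_pos: [490.8, 177.7, 200.5]
tool_rot: [-3.138, -0.002, 0.054]
force: [0.5, -0.1, -0.0]
width: 85.4
gripper_force: 0.0
```

Emit:
send_rows:
  series:
    - {"ax": 0,"ay": 0,"az": 0,"dx": 0,"dy": 0,"dz": 0,"hand": 0}
    - {"ax": 0,"ay": 0,"az": 0,"dx": 0,"dy": 0,"dz": 0,"hand": 0}
    - {"ax": 0,"ay": 0,"az": 0,"dx": 0,"dy": 0,"dz": 0,"hand": 0}

```text
clock: 2.95
eef_pos: [490.3, 169.6, 200.4]
tool_rot: [3.141, 0.0, 0.044]
force: [0.4, -0.3, 0.1]
width: 85.5
gripper_force: 0.0
```

Run:
```python
from h import *
w=dict(np.load("w1.npz"))
e=lambda a,b:np.arctan2(*(a-b)[1::-1])
L=plane(w,[(211.5,0),(243,287),(473,0),(449.5,270),(241,287),(416,283)],60);print("deck yaw",e(L[0],L[1]),e(L[2],L[3]),"end edge",e(L[4],L[5])-np.pi/2)
g=get_image("wrist");cv2.imwrite("pics/w3.png",g["pixels"][:,:,::-1])
np.savez("w3.npz",**g);s=read_state();print(s["eef_pos"],s["tool_rot"],s["clock"])
```

```text
deck yaw 0.3289592635462935 0.33915641445404576 end edge 0.3268025401279302
[490.33252151 169.91498687 200.4411466 ] [ 3.14101336e+00 -3.93240636e-05  4.44087542e-02] 3.0
```

View pics/w3.png

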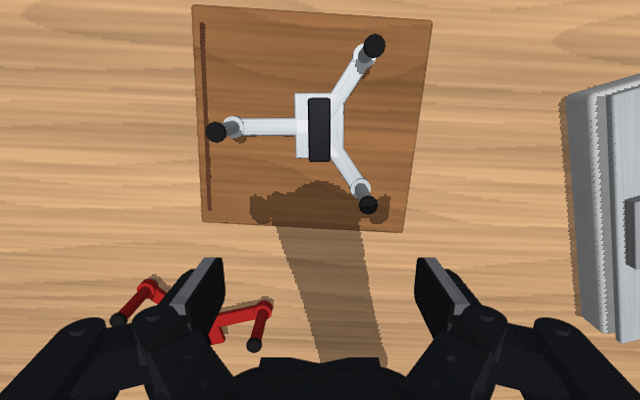

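The wrist view shows the silver carrier's post tops at (374,45), (368,205) and (216,132), and the tab top around (309–330, 98–161). A red look-alike lies clear at (210,310).

Run:
```python
from h import *
g=dict(np.load("w3.npz"))
Q=plane(g,[(374,45),(368,205),(216,132)],87);print(Q.round(1),np.linalg.norm(Q[0]-Q[1]),np.linalg.norm(Q[0]-Q[2]),"mean",Q.mean(0),"yaw",np.arctan2(*(Q[0]-Q[1])[1::-1]))
m=(Q[0]+Q[1])/2-Q[2];print("yaw2",np.arctan2(m[1],m[0])+np.pi/2)
px=g["pixels"].astype(int);mk=np.zeros((400,640),np.uint8);mk[90:170,300:340]=(px.max(2)<75)[90:170,300:340]*255
c=max(cv2.findContours(mk,0,2)[0],key=cv2.contourArea);r=cv2.minAreaRect(c);b=cv2.boxPoints(r);print(r)
P=plane(g,b,82);print(P.round(1),P.mean(0));
p,R=base();t=np.array([Q[:,0].mean(),Q[:,1].mean(),43]);print("tcp",p,"shift cm",shift(t))
```

```text
[[605.4 134.7  87. ]
 [484.5 128.5  87. ]
 [538.6 251.6  87. ]] 121.08849474232164 134.6020063405263 mean [542.8438353  171.57520527  87.        ] yaw 0.05138165767802162
yaw2 0.052611280745701317
((318.73370361328125, 129.5211181640625), (63.257877349853516, 21.547006607055664), 89.04515838623047)
[[566.9 181.6  82. ]
 [567.9 165.1  82. ]
 [519.  161.7  82. ]
 [517.9 179.2  82. ]] [542.92087897 171.89570815  82.        ]
tcp [490.33252151 169.91498687 200.4411466 ] shift cm [ 5.25270553  0.05814073 15.74435755]
```

Emit:
send_rows:
  series:
    - {"ax": 0,"ay": 0,"az": -0.008,"dx": 2.6,"dy": 0,"dz": 1,"hand": 0}
    - {"ax": 0,"ay": 0,"az": -0.008,"dx": 5.25,"dy": 0.05,"dz": 3,"hand": 0}
    - {"ax": 0,"ay": 0,"az": -0.008,"dx": 5.25,"dy": 0.05,"dz": 5,"hand": 0}
    - {"ax": 0,"ay": 0,"az": -0.008,"dx": 5.25,"dy": 0.05,"dz": 7.5,"hand": 0}
    - {"ax": 0,"ay": 0,"az": -0.008,"dx": 5.25,"dy": 0.05,"dz": 10,"hand": 0}
    - {"ax": 0,"ay": 0,"az": -0.008,"dx": 5.25,"dy": 0.05,"dz": 12,"hand": 0}
    - {"ax": 0,"ay": 0,"az": -0.008,"dx": 5.25,"dy": 0.05,"dz": 14,"hand": 0}
    - {"ax": 0,"ay": 0,"az": -0.008,"dx": 5.25,"dy": 0.05,"dz": 15.2,"hand": 0}
    - {"ax": 0,"ay": 0,"az": -0.008,"dx": 5.25,"dy": 0.05,"dz": 15.6,"hand": 0}
    - {"ax": 0,"ay": 0,"az": -0.008,"dx": 5.25,"dy": 0.05,"dz": 15.6,"hand": 0}

```text
clock: 4.0
eef_pos: [542.6, 173.4, 44.2]
tool_rot: [3.141, 0.0, 0.055]
force: [0.2, -0.7, -0.3]
width: 85.2
gripper_force: 0.0
```

Emit:
send_rows:
  series:
    - {"ax": 0,"ay": 0,"az": 0,"dx": 0,"dy": 0,"dz": 0,"hand": 0.3}
    - {"ax": 0,"ay": 0,"az": 0,"dx": 0,"dy": 0,"dz": 0,"hand": 0.5}
    - {"ax": 0,"ay": 0,"az": 0,"dx": 0,"dy": 0,"dz": 0,"hand": 0.65}
    - {"ax": 0,"ay": 0,"az": 0,"dx": 0,"dy": 0,"dz": 0,"hand": 0.75}
    - {"ax": 0,"ay": 0,"az": 0,"dx": 0,"dy": 0,"dz": 0,"hand": 0.85}
    - {"ax": 0,"ay": 0,"az": 0,"dx": 0,"dy": 0,"dz": 0,"hand": 1}
    - {"ax": 0,"ay": 0,"az": 0,"dx": 0,"dy": 0,"dz": 0,"hand": 1}
    - {"ax": 0,"ay": 0,"az": 0,"dx": 0,"dy": 0,"dz": 0,"hand": 1}
    - {"ax": 0,"ay": 0,"az": 0,"dx": 0,"dy": 0,"dz": 0,"hand": 1}

```text
clock: 4.9
eef_pos: [542.8, 174.0, 44.8]
tool_rot: [-3.142, -0.001, 0.056]
force: [-1.5, -1.0, 5.6]
width: 17.6
gripper_force: 59.5
```

Emit:
send_rows:
  series:
    - {"ax": 0,"ay": 0,"az": 0,"dx": 0,"dy": 0,"dz": -0.4,"hand": 1}
    - {"ax": 0,"ay": 0,"az": 0,"dx": 0,"dy": 0,"dz": -1,"hand": 1}
    - {"ax": 0,"ay": 0,"az": 0,"dx": 0,"dy": 0,"dz": -2,"hand": 1}
    - {"ax": 0,"ay": 0,"az": 0,"dx": 0,"dy": 0,"dz": -4,"hand": 1}
    - {"ax": 0,"ay": 0,"az": 0,"dx": 0,"dy": 0,"dz": -6,"hand": 1}
    - {"ax": 0,"ay": 0,"az": 0,"dx": 0,"dy": 0,"dz": -8,"hand": 1}
    - {"ax": 0,"ay": 0,"az": 0,"dx": 0,"dy": 0,"dz": -10,"hand": 1}
    - {"ax": 0,"ay": 0,"az": 0,"dx": 0,"dy": 0,"dz": -10,"hand": 1}
    - {"ax": 0,"ay": 0,"az": 0,"dx": 0,"dy": 0,"dz": -10,"hand": 1}
    - {"ax": 0,"ay": 0,"az": 0,"dx": 0,"dy": 0,"dz": -10,"hand": 1}

```text
clock: 5.9
eef_pos: [541.6, 173.7, 143.3]
tool_rot: [3.141, 0.002, 0.056]
force: [-0.2, -0.8, -3.9]
width: 17.2
gripper_force: 58.9
```

Run:
```python
from h import *
g=get_image("wrist");np.savez("w4.npz",**g);a=get_image("scene");b=get_image("side")
s=read_state();print(s["eef_pos"],s["tool_rot"],s["clock"],s["force"],s["torque"])
W=g["pixels"][:,:,::-1]
f=lambda im,x,y,w,h,W,H:cv2.resize(np.ascontiguousarray(im[y:y+h,x:x+w]),(W,H),interpolation=cv2.INTER_CUBIC)
S=a["pixels"][:,:,::-1];T=b["pixels"][:,:,::-1]
out=np.vstack([f(W,160,0,320,140,640,280),np.hstack([f(S,320,120,100,94,320,300),f(T,265,150,100,94,320,300)])])
cv2.imwrite("pics/m4.png",out)
```

```text
[541.80370612 173.69071427 143.2396104 ] [3.14096508e+00 2.03651320e-03 5.57631655e-02] 6.05 [ 0.12671714 -0.48625566 -4.76922413] [ 0.03582818 -0.02848515  0.01574692]
```

View pics/m4.png

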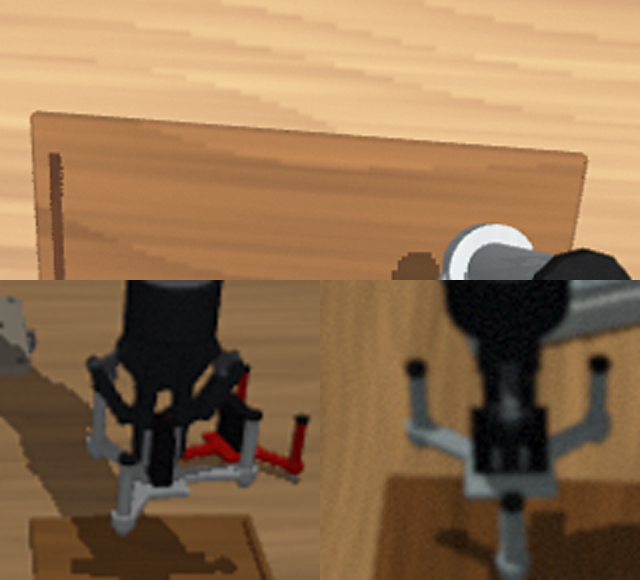

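The carrier is held and looks level: in the side crop both rear post tips are at about the same row. Next I carry it over the scale.

Emit:
send_rows:
  series:
    - {"ax": 0,"ay": 0,"az": -0.01,"dx": -0.2,"dy": 1,"dz": 0,"hand": 1}
    - {"ax": 0,"ay": 0,"az": -0.02,"dx": -0.5,"dy": 3,"dz": 0,"hand": 1}
    - {"ax": 0,"ay": 0,"az": -0.04,"dx": -1,"dy": 6,"dz": 0,"hand": 1}
    - {"ax": 0,"ay": 0,"az": -0.07,"dx": -1.6,"dy": 9.5,"dz": 0,"hand": 1}
    - {"ax": 0,"ay": 0,"az": -0.1,"dx": -2.2,"dy": 13.3,"dz": 0,"hand": 1}
    - {"ax": 0,"ay": 0,"az": -0.13,"dx": -2.8,"dy": 17.2,"dz": 0,"hand": 1}
    - {"ax": 0,"ay": 0,"az": -0.16,"dx": -3.4,"dy": 21,"dz": 0,"hand": 1}
    - {"ax": 0,"ay": 0,"az": -0.19,"dx": -4,"dy": 24.8,"dz": 0,"hand": 1}
    - {"ax": 0,"ay": 0,"az": -0.22,"dx": -4.6,"dy": 28.5,"dz": 0,"hand": 1}
    - {"ax": 0,"ay": 0,"az": -0.24,"dx": -5.2,"dy": 31.8,"dz": 0,"hand": 1}

```text
clock: 7.05
eef_pos: [507.2, -149.6, 144.1]
tool_rot: [3.141, 0.001, 0.295]
force: [-0.4, 0.1, -3.8]
width: 17.1
gripper_force: 58.9
```

Run:
```python
from h import *
s=read_state();print(s["eef_pos"],s["tool_rot"],"shift",shift([501.3,-206.9,120.8]), "az",s["tool_rot"][2]-0.33)
```

```text
[ 507.20747039 -149.57120375  144.10379552] [3.14095887e+00 8.30811421e-04 2.95345706e-01] shift [-2.23190449  5.31122666  2.3356013 ] az -0.034654294154718934
```

Emit:
send_rows:
  series:
    - {"ax": 0,"ay": 0,"az": -0.01,"dx": -0.8,"dy": 2,"dz": 0,"hand": 1}
    - {"ax": 0,"ay": 0,"az": -0.02,"dx": -1.5,"dy": 3.5,"dz": 0.5,"hand": 1}
    - {"ax": 0,"ay": 0,"az": -0.034,"dx": -2,"dy": 4.6,"dz": 1,"hand": 1}
    - {"ax": 0,"ay": 0,"az": -0.034,"dx": -2.2,"dy": 5.0,"dz": 1.6,"hand": 1}
    - {"ax": 0,"ay": 0,"az": -0.034,"dx": -2.2,"dy": 5.0,"dz": 2.2,"hand": 1}
    - {"ax": 0,"ay": 0,"az": -0.034,"dx": -2.2,"dy": 5.0,"dz": 2.3,"hand": 1}
    - {"ax": 0,"ay": 0,"az": -0.034,"dx": -2.2,"dy": 5.0,"dz": 2.3,"hand": 1}
    - {"ax": 0,"ay": 0,"az": -0.034,"dx": -2.2,"dy": 5.0,"dz": 2.3,"hand": 1}
    - {"ax": 0,"ay": 0,"az": -0.034,"dx": -2.2,"dy": 5.0,"dz": 2.3,"hand": 1}
    - {"ax": 0,"ay": 0,"az": -0.034,"dx": -2.2,"dy": 5.0,"dz": 2.3,"hand": 1}

```text
clock: 8.05
eef_pos: [502.2, -200.4, 121.6]
tool_rot: [3.141, -0.0, 0.33]
force: [-0.1, -0.2, -3.7]
width: 17.1
gripper_force: 59.0
```

Run:
```python
from h import *
g=get_image("wrist");np.savez("w5.npz",**g);a=get_image("scene");b=get_image("side");np.savez("s5.npz",**a);np.savez("d5.npz",**b)
s=read_state();print(s["eef_pos"],s["tool_rot"],s["clock"],s["force"])
print("shift",shift([501.3,-206.9,120.8]))
f=lambda im,x,y,w,h,W,H:cv2.resize(np.ascontiguousarray(im["pixels"][y:y+h,x:x+w,::-1]),(W,H),interpolation=cv2.INTER_CUBIC)
cv2.imwrite("pics/m5.png",np.vstack([f(g,160,0,320,120,800,300),np.hstack([f(a,185,145,100,75,400,300),f(b,275,60,140,105,400,300)])]))
```

```text
[ 501.97379374 -200.64752771  121.49030876] [ 3.14139137e+00 -2.15458045e-04  3.30011117e-01] 8.2 [ 0.2889572   0.05005978 -4.77102321]
shift [-0.26637195  0.56965968  0.06908815]
```

View pics/m5.png

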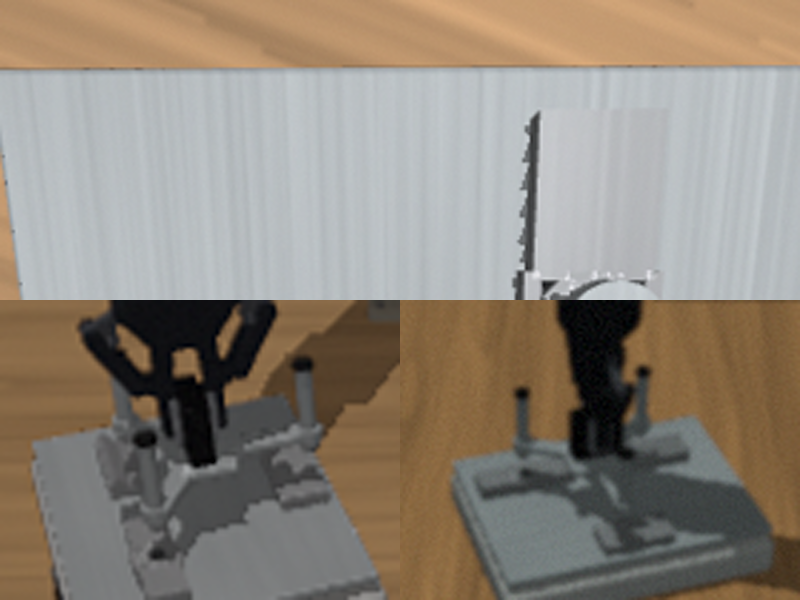

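Wrist view: the deck's far edge is level at row 27, so yaw is good. The shoe end corners are at about (376,44) and (427,44), with the cone foot at the lower edge near (405,118). The feet hover over their seats, about 6 mm too far to +y.

Run:
```python
from h import *
g=dict(np.load("w5.npz"))
P=plane(g,[(376,43.5),(427,43)],70.1);E=plane(g,[(160,27.5),(479,26.5)],60)
d=E[1]-E[0];yaw=np.arctan2(d[1],d[0])+np.pi/2
u=np.array([np.cos(yaw),np.sin(yaw)])
print(P.round(1),np.linalg.norm(P[0]-P[1]),"yaw",yaw,"cup est",P.mean(0)[:2]-48*u)
# post tops of carrier, scene+side
a=dict(np.load("s5.npz"));b=dict(np.load("d5.npz"))
sc=lambda x,y:(185+x/4,145+(y-300)/4); sd=lambda x,y:(275+(x-400)*.35,60+(y-300)*.35)
c=tri(a,sc(146,439),b,sd(522,395));print("cone post top",c.round(1))
p,R=base();x=R.apply([1,0,0]);y=-R.apply([0,1,0]);print("expected",(p+60*x-40*y+[0,0,45.2]).round(1))
```

```text
[[ 611.3 -196.3   70.1]
 [ 620.6 -222.5   70.1]] 27.862893984685687 yaw 0.33254029009031605 cup est [ 570.55825044 -225.07463817]
cone post top [ 571.  -218.1  161.1]
expected [ 571.7 -219.   166.7]
```

Emit:
send_rows:
  series:
    - {"ax": 0,"ay": 0,"az": 0,"dx": -0.15,"dy": 0.3,"dz": 0,"hand": 1}
    - {"ax": 0,"ay": 0,"az": 0,"dx": -0.27,"dy": 0.57,"dz": 0,"hand": 1}
    - {"ax": 0,"ay": 0,"az": 0,"dx": -0.27,"dy": 0.57,"dz": 0,"hand": 1}
    - {"ax": 0,"ay": 0,"az": 0,"dx": -0.27,"dy": 0.57,"dz": 0.3,"hand": 1}
    - {"ax": 0,"ay": 0,"az": 0,"dx": -0.27,"dy": 0.57,"dz": 0.6,"hand": 1}
    - {"ax": 0,"ay": 0,"az": 0,"dx": -0.27,"dy": 0.57,"dz": 0.9,"hand": 1}
    - {"ax": 0,"ay": 0,"az": 0,"dx": -0.27,"dy": 0.57,"dz": 0.9,"hand": 1}
    - {"ax": 0,"ay": 0,"az": 0,"dx": -0.27,"dy": 0.57,"dz": 0.9,"hand": 1}
    - {"ax": 0,"ay": 0,"az": 0,"dx": -0.27,"dy": 0.57,"dz": 0.9,"hand": 1}

```text
clock: 9.1
eef_pos: [501.3, -207.0, 112.4]
tool_rot: [3.141, -0.0, 0.33]
force: [0.3, 0.1, -3.3]
width: 17.3
gripper_force: 59.0
```

Emit:
send_rows:
  series:
    - {"ax": 0,"ay": 0,"az": -0.002,"dx": 0,"dy": 0,"dz": 0.3,"hand": 1}
    - {"ax": 0,"ay": 0,"az": -0.002,"dx": 0,"dy": 0,"dz": 0.6,"hand": 1}
    - {"ax": 0,"ay": 0,"az": -0.002,"dx": 0,"dy": 0,"dz": 0.9,"hand": 1}
    - {"ax": 0,"ay": 0,"az": -0.002,"dx": 0,"dy": 0,"dz": 0.9,"hand": 1}
    - {"ax": 0,"ay": 0,"az": -0.002,"dx": 0,"dy": 0,"dz": 0.9,"hand": 1}
    - {"ax": 0,"ay": 0,"az": -0.002,"dx": 0,"dy": 0,"dz": 0.9,"hand": 1}

```text
clock: 9.7
eef_pos: [501.3, -207.0, 103.4]
tool_rot: [3.141, -0.0, 0.332]
force: [0.1, 0.7, -5.0]
width: 17.3
gripper_force: 59.0
```

Emit:
send_rows:
  series:
    - {"ax": 0,"ay": 0,"az": 0,"dx": 0,"dy": 0,"dz": 0.05,"hand": 1}
    - {"ax": 0,"ay": 0,"az": 0,"dx": 0,"dy": 0,"dz": 0.1,"hand": 1}
    - {"ax": 0,"ay": 0,"az": 0,"dx": 0,"dy": 0,"dz": 0.15,"hand": 1}
    - {"ax": 0,"ay": 0,"az": 0,"dx": 0,"dy": 0,"dz": 0.2,"hand": 1}
    - {"ax": 0,"ay": 0,"az": 0,"dx": 0,"dy": 0,"dz": 0.2,"hand": 1}
    - {"ax": 0,"ay": 0,"az": 0,"dx": 0,"dy": 0,"dz": 0.2,"hand": 1}

```text
clock: 10.3
eef_pos: [501.2, -207.0, 101.3]
tool_rot: [-3.142, -0.0, 0.332]
force: [-0.6, -0.6, -3.9]
width: 17.4
gripper_force: 59.0
```

Emit:
send_rows:
  series:
    - {"ax": 0,"ay": 0,"az": 0,"dx": 0,"dy": 0,"dz": 0.05,"hand": 1}
    - {"ax": 0,"ay": 0,"az": 0,"dx": 0,"dy": 0,"dz": 0.1,"hand": 1}
    - {"ax": 0,"ay": 0,"az": 0,"dx": 0,"dy": 0,"dz": 0.1,"hand": 1}
    - {"ax": 0,"ay": 0,"az": 0,"dx": 0,"dy": 0,"dz": 0.1,"hand": 1}

```text
clock: 10.7
eef_pos: [501.1, -207.0, 100.3]
tool_rot: [-3.142, -0.0, 0.332]
force: [0.3, -1.1, -4.4]
width: 17.0
gripper_force: 59.0
```

Emit:
send_rows:
  series:
    - {"ax": 0,"ay": 0,"az": 0,"dx": 0,"dy": 0,"dz": 0.03,"hand": 1}
    - {"ax": 0,"ay": 0,"az": 0,"dx": 0,"dy": 0,"dz": 0.06,"hand": 1}
    - {"ax": 0,"ay": 0,"az": 0,"dx": 0,"dy": 0,"dz": 0.08,"hand": 1}
    - {"ax": 0,"ay": 0,"az": 0,"dx": 0,"dy": 0,"dz": 0.08,"hand": 1}

```text
clock: 11.1
eef_pos: [501.1, -207.0, 99.5]
tool_rot: [-3.142, 0.0, 0.332]
force: [0.2, 0.2, -4.4]
width: 17.6
gripper_force: 59.0
```

Emit:
send_rows:
  series:
    - {"ax": 0,"ay": 0,"az": 0,"dx": 0,"dy": 0,"dz": 0.03,"hand": 1}
    - {"ax": 0,"ay": 0,"az": 0,"dx": 0,"dy": 0,"dz": 0.06,"hand": 1}
    - {"ax": 0,"ay": 0,"az": 0,"dx": 0,"dy": 0,"dz": 0.08,"hand": 1}
    - {"ax": 0,"ay": 0,"az": 0,"dx": 0,"dy": 0,"dz": 0.08,"hand": 1}

```text
clock: 11.5
eef_pos: [501.2, -207.0, 98.7]
tool_rot: [3.142, -0.0, 0.332]
force: [-0.3, -0.1, -3.4]
width: 17.2
gripper_force: 59.0
```

Emit:
send_rows:
  series:
    - {"ax": 0,"ay": 0,"az": 0,"dx": 0,"dy": 0,"dz": 0.03,"hand": 1}
    - {"ax": 0,"ay": 0,"az": 0,"dx": 0,"dy": 0,"dz": 0.05,"hand": 1}
    - {"ax": 0,"ay": 0,"az": 0,"dx": 0,"dy": 0,"dz": 0.05,"hand": 1}
    - {"ax": 0,"ay": 0,"az": 0,"dx": 0,"dy": 0,"dz": 0.05,"hand": 1}

```text
clock: 11.9
eef_pos: [501.2, -207.0, 98.3]
tool_rot: [3.141, -0.0, 0.332]
force: [-0.7, 0.4, -2.5]
width: 17.2
gripper_force: 59.3
```

Emit:
send_rows:
  series:
    - {"ax": 0,"ay": 0,"az": 0,"dx": 0,"dy": 0,"dz": 0.03,"hand": 1}
    - {"ax": 0,"ay": 0,"az": 0,"dx": 0,"dy": 0,"dz": 0.05,"hand": 1}
    - {"ax": 0,"ay": 0,"az": 0,"dx": 0,"dy": 0,"dz": 0.05,"hand": 1}
    - {"ax": 0,"ay": 0,"az": 0,"dx": 0,"dy": 0,"dz": 0.05,"hand": 1}

```text
clock: 12.3
eef_pos: [501.2, -207.0, 97.8]
tool_rot: [3.142, -0.0, 0.332]
force: [-1.0, 0.8, -1.6]
width: 17.4
gripper_force: 59.4
```

Emit:
send_rows:
  series:
    - {"ax": 0,"ay": 0,"az": 0,"dx": 0,"dy": 0,"dz": 0.03,"hand": 1}
    - {"ax": 0,"ay": 0,"az": 0,"dx": 0,"dy": 0,"dz": 0.05,"hand": 1}
    - {"ax": 0,"ay": 0,"az": 0,"dx": 0,"dy": 0,"dz": 0.05,"hand": 1}
    - {"ax": 0,"ay": 0,"az": 0,"dx": 0,"dy": 0,"dz": 0.05,"hand": 1}

```text
clock: 12.7
eef_pos: [501.2, -207.0, 97.3]
tool_rot: [3.142, -0.0, 0.332]
force: [-1.7, 0.8, 0.2]
width: 17.3
gripper_force: 59.5
```

Run:
```python
from h import *
F=[]
for _ in range(6):
    get_image("side");s=read_state();F.append(np.r_[s["force"],s["torque"]])
print(np.mean(F,0).round(2),np.std(F,0).round(2),s["eef_pos"],s["tool_rot"],s["clock"])
```

```text
[-1.08  0.47  0.38 -0.02  0.07 -0.02] [0.34 0.81 0.25 0.02 0.04 0.01] [ 501.21612193 -206.97134921   97.26009212] [ 3.14152739e+00 -1.19092332e-04  3.31803859e-01] 13.0
```

Contact began near TCP z 98.6, well below the 100.9 at which the foot would stand on the shoe top, so the foot is in the cup. A small side force of about 1 N remains, so I ease towards it.

Emit:
send_rows:
  series:
    - {"ax": 0,"ay": 0,"az": 0,"dx": -0.02,"dy": -0.02,"dz": 0,"hand": 1}
    - {"ax": 0,"ay": 0,"az": 0,"dx": -0.05,"dy": -0.04,"dz": 0,"hand": 1}
    - {"ax": 0,"ay": 0,"az": 0,"dx": -0.05,"dy": -0.04,"dz": 0,"hand": 1}
    - {"ax": 0,"ay": 0,"az": 0,"dx": -0.05,"dy": -0.04,"dz": 0,"hand": 1}

```text
clock: 13.4
eef_pos: [501.0, -206.7, 97.3]
tool_rot: [3.141, -0.001, 0.332]
force: [-0.8, -0.1, -1.3]
width: 17.2
gripper_force: 59.5
```

Run:
```python
from h import *
F=[]
for i in range(8):
    g=get_image("side" if i%2 else "scene");s=read_state();F.append(np.r_[s["force"],s["torque"]]);np.savez("s6.npz" if i%2==0 else "d6.npz",**g)
print(np.mean(F,0).round(2),np.std(F,0).round(2),s["eef_pos"],s["tool_rot"],s["clock"])
a=dict(np.load("s6.npz"));b=dict(np.load("d6.npz"))
f=lambda im,x,y,w,h,W,H:cv2.resize(np.ascontiguousarray(im["pixels"][y:y+h,x:x+w,::-1]),(W,H),interpolation=cv2.INTER_CUBIC)
cv2.imwrite("pics/m6.png",np.hstack([f(a,190,155,80,80,400,400),f(b,290,75,100,100,400,400)]))
```

```text
[ 0.47  0.49 -0.38  0.06 -0.31  0.05] [0.64 0.52 0.71 0.04 0.03 0.03] [ 500.81509332 -206.67975739   97.27321228] [ 3.14144813e+00 -4.69675396e-04  3.31897544e-01] 13.8
```

View pics/m6.png

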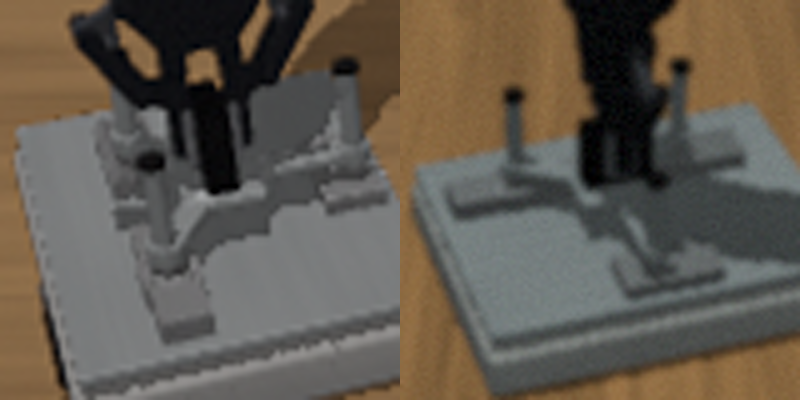

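Scene and side views show the cone foot in the shoe (crop 165,260), the flat foot on the pad (crop 660,262), and the posts upright. The torque says the cone foot now takes more of the load, so I go back half of that shift.

Emit:
send_rows:
  series:
    - {"ax": 0,"ay": 0,"az": 0,"dx": 0.03,"dy": 0.02,"dz": 0,"hand": 1}
    - {"ax": 0,"ay": 0,"az": 0,"dx": 0.03,"dy": 0.02,"dz": 0.03,"hand": 1}
    - {"ax": 0,"ay": 0,"az": 0,"dx": 0.03,"dy": 0.02,"dz": 0.05,"hand": 1}
    - {"ax": 0,"ay": 0,"az": 0,"dx": 0.03,"dy": 0.02,"dz": 0.05,"hand": 1}
    - {"ax": 0,"ay": 0,"az": 0,"dx": 0.03,"dy": 0.02,"dz": 0.05,"hand": 1}

```text
clock: 14.3
eef_pos: [500.9, -206.7, 96.8]
tool_rot: [-3.141, 0.0, 0.332]
force: [0.2, -0.0, 0.4]
width: 17.1
gripper_force: 59.5
```

```bash
cat > ft.py <<'E'
from h import *
F=[]
for i in range(6):
    get_image("side");s=read_state();F.append(np.r_[s["force"],s["torque"]])
print(np.mean(F,0).round(2),np.std(F,0).round(2),s["eef_pos"],s["tool_rot"],s["clock"],s["width"])
E
python3 ft.py
```

```text
[-0.03  1.5   0.31  0.3  -0.2   0.06] [0.81 0.32 0.26 0.03 0.05 0.03] [ 500.83666439 -206.72319724   96.71323073] [-3.14139970e+00  7.12168407e-05  3.31935246e-01] 14.6 17.38720201071735
```

All three feet now carry load, the force on the arm is close to zero, and the carrier's weight is on the scale. I open the hand gently.

Emit:
send_rows:
  series:
    - {"ax": 0,"ay": 0,"az": 0,"dx": 0,"dy": 0,"dz": 0,"hand": 0.78}
    - {"ax": 0,"ay": 0,"az": 0,"dx": 0,"dy": 0,"dz": 0,"hand": 0.74}
    - {"ax": 0,"ay": 0,"az": 0,"dx": 0,"dy": 0,"dz": 0,"hand": 0.7}
    - {"ax": 0,"ay": 0,"az": 0,"dx": 0,"dy": 0,"dz": 0,"hand": 0.65}
    - {"ax": 0,"ay": 0,"az": 0,"dx": 0,"dy": 0,"dz": 0,"hand": 0.6}
    - {"ax": 0,"ay": 0,"az": 0,"dx": 0,"dy": 0,"dz": 0,"hand": 0.5}
    - {"ax": 0,"ay": 0,"az": 0,"dx": 0,"dy": 0,"dz": 0,"hand": 0.4}
    - {"ax": 0,"ay": 0,"az": 0,"dx": 0,"dy": 0,"dz": 0,"hand": 0.4}
    - {"ax": 0,"ay": 0,"az": 0,"dx": 0,"dy": 0,"dz": 0,"hand": 0.4}

```text
clock: 15.5
eef_pos: [500.9, -206.8, 96.7]
tool_rot: [-3.142, 0.0, 0.332]
force: [-0.3, 0.4, -0.8]
width: 51.2
gripper_force: 0.0
```

```bash
python3 ft.py
python3 - <<'E'
from h import *
a=get_image("scene");b=get_image("side");A=dict(np.load("s6.npz"));B=dict(np.load("d6.npz"))
f=lambda im,x,y,w,h,W,H:cv2.resize(np.ascontiguousarray(im["pixels"][y:y+h,x:x+w,::-1]),(W,H),interpolation=cv2.INTER_CUBIC)
# sub-pixel shift of post tops between before and after release
for n,p,q,pts in(("scene",A,a,[(220,187),(259,168)]),("side",B,b,[(318,98),(360,91)])):
    for (x,y) in pts:
        u=[cv2.cvtColor(i["pixels"],cv2.COLOR_RGB2GRAY)[y-12:y+12,x-8:x+8].astype(np.float32) for i in(p,q)]
        print(n,(x,y),np.round(cv2.phaseCorrelate(u[0],u[1]),2))
cv2.imwrite("pics/m7.png",np.hstack([f(a,190,155,80,80,400,400),f(b,290,75,100,100,400,400)]))
E
```

```text
[ 0.    0.06 -0.06 -0.03 -0.02  0.  ] [0.44 0.52 0.47 0.02 0.03 0.03] [ 500.92454191 -206.86395352   96.71997235] [ 3.14155947e+00 -5.35381978e-05  3.31733223e-01] 15.8 51.60103453055431Traceback (most recent call last):
  File "<stdin>", line 8, in <module>
    return _wrapfunc(a, 'round', decimals=decimals, out=out)
    return _wrapit(obj, method, *args, **kwds)
    conv = _array_converter(obj)
ValueError: setting an array element with a sequence. The requested array has an inhomogeneous shape after 1 dimensions. The detected shape was (2,) + inhomogeneous part.
```

Emit:
send_rows:
  series:
    - {"ax": 0,"ay": 0,"az": 0,"dx": 0,"dy": 0,"dz": -0.5,"hand": 0.4}
    - {"ax": 0,"ay": 0,"az": 0,"dx": 0,"dy": 0,"dz": -1.5,"hand": 0.4}
    - {"ax": 0,"ay": 0,"az": 0,"dx": 0,"dy": 0,"dz": -3,"hand": 0.4}
    - {"ax": 0,"ay": 0,"az": 0,"dx": 0,"dy": 0,"dz": -5,"hand": 0.3}
    - {"ax": 0,"ay": 0,"az": 0,"dx": 0,"dy": 0,"dz": -8,"hand": 0.2}
    - {"ax": 0,"ay": 0,"az": 0,"dx": -1,"dy": 0,"dz": -11,"hand": 0}
    - {"ax": 0,"ay": 0,"az": 0,"dx": -4,"dy": 0,"dz": -13,"hand": 0}
    - {"ax": 0,"ay": 0,"az": 0,"dx": -6,"dy": 0,"dz": -13,"hand": 0}
    - {"ax": 0,"ay": 0,"az": 0,"dx": -6,"dy": 0,"dz": -13,"hand": 0}
    - {"ax": 0,"ay": 0,"az": 0,"dx": -6,"dy": 0,"dz": -13,"hand": 0}

```text
clock: 16.9
eef_pos: [444.6, -226.4, 227.5]
tool_rot: [3.141, -0.001, 0.331]
force: [-0.4, -0.3, 0.3]
width: 84.9
gripper_force: 0.0
```

```bash
python3 ft.py
python3 - <<'E'
from h import *
g=get_image("wrist");a=get_image("scene");b=get_image("side")
np.savez("w7.npz",**g);np.savez("s7.npz",**a);np.savez("d7.npz",**b)
f=lambda im,x,y,w,h,W,H:cv2.resize(np.ascontiguousarray(im["pixels"][y:y+h,x:x+w,::-1]),(W,H),interpolation=cv2.INTER_CUBIC)
cv2.imwrite("pics/m7.png",np.vstack([f(g,160,0,320,120,800,300),np.hstack([f(a,190,155,100,75,400,300),f(b,285,75,100,75,400,300)])]))
E
```

```text
[-0.04 -0.04 -0.1   0.01  0.    0.02] [0.58 0.56 0.44 0.02 0.02 0.01] [ 444.70346438 -225.9124624   226.38471011] [-3.14107657e+00  1.31938446e-04  3.32841608e-01] 17.2 85.52171172527343
```

View pics/m7.png

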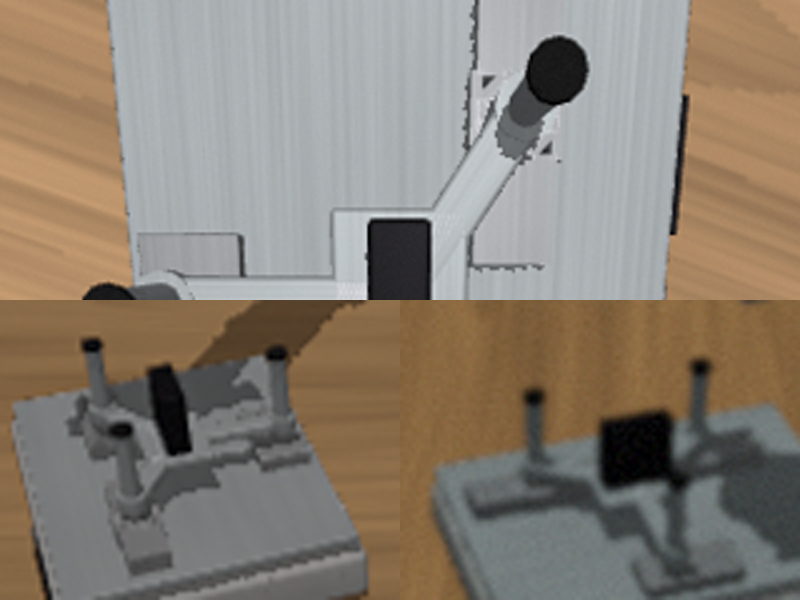

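Run:
```python
from h import *
g,a,b=[dict(np.load(n)) for n in("w7.npz","s7.npz","d7.npz")]
def dark(im,x,y,r=5):
    p=im["pixels"].max(2).astype(float)[y-r:y+r+1,x-r:x+r+1];w=np.clip(70-p,0,None);w[w<15]=0
    Y,X=np.mgrid[y-r:y+r+1,x-r:x+r+1];return (w*X).sum()/w.sum(),(w*Y).sum()/w.sum()
S=[dark(a,220,187),dark(a,213,166),dark(a,259,168)];T=[dark(b,318,99),dark(b,360,91),dark(b,355,120,4)]
Q=np.array([tri(a,s,b,t) for s,t in zip(S,T)]);print(np.round(S,1),np.round(T,1));print(Q.round(1))
m=Q.mean(0);yaw=np.arctan2(*(Q[0]-Q[1])[1::-1]);print("tab",m,"yaw",yaw)
n=np.cross(Q[0]-Q[1],Q[2]-Q[1]);print("tilt",n[:2]/n[2])
print("cone post top at z140 by wrist",plane(g,(383.2,28),139))
```

```text
[[219.9 187.3]
 [212.5 166. ]
 [258.8 168. ]] [[318.1  99.2]
 [359.6  91.8]
 [353.5 118.9]]
[[ 570.7 -225.6  137.4]
 [ 457.3 -264.5  137.1]
 [ 476.4 -131.8  140.3]]
tab [ 501.44827027 -207.29554998  138.26804454] yaw 0.3310112276751718
tilt [ 0.00534307 -0.02527922]
cone post top at z140 by wrist [[ 570.87655961 -225.88449372  139.        ]]
```

The cone post stands right over the cup, at (570.7,-225.6) against the cup's (570.8,-225.2). The cone and groove posts are equally high. The flat post's reading is 3 mm high because the dark tab spoils its blob, but that foot rests on the pad. I hand the job in.

```bash
python3 -c "
from cell import *
print(finish_job())"
```

```text
the job is handed in; nothing more can be done
None
```

I set the silver carrier on the scale and released it, with the cone foot in the cup, yaw matched and the arm clear; I handed it in at about 17 s. I lowered it straight into the cup found by camera, checking contact force, so I never slid the feet to feel for it, and I have no clean final check that it is level, because the flat post's height reading was spoiled.

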